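Lid the decorating tins

TASK

Close up the four open steel tins on the cake-decorating bench: pick out the four loose steel lids with black grips from among the clutter and set each one, grip up and flat, centred on the tin of its own shape and size, with the square lid's sides in line with the square tin's. Leave the tins standing on the bench, and do not knock over the small white bottle or the amber jar that stand among them.

Things in the scene. Friction and masses are not known exactly. Their poses are not given: they have to be found in the camera images.
- tin_large: large open steel tin, round: 112 mm outside diameter, 65 mm tall, wall 4 mm, loose, standing upright on the bench with its mouth up. Origin at the centre of its underside, z up: the rim is 65 mm above it.
- tin_medium: medium open steel tin, round: 85 mm outside diameter, 60 mm tall, wall 4 mm, loose, standing upright on the bench with its mouth up. Origin at the centre of its underside, z up: the rim is 60 mm above it.
- tin_small: small open steel tin, round: 60 mm outside diameter, 55 mm tall, wall 4 mm, loose, standing upright on the bench with its mouth up. Origin at the centre of its underside, z up: the rim is 55 mm above it.
- tin_square: the only square open steel tin: 80 x 80 mm outside, its sides along its own x and y, 60 mm tall, wall 4 mm, loose, standing upright on the bench with its mouth up. Origin at the centre of its underside, z up: the rim is 60 mm above it.
- lid_large_knob (a point): large round steel lid: flat disc 124 mm in diameter, 6 mm thick, flat below; at its centre an upright black cylindrical knob, 24 mm in diameter, from 6 to 46 mm above the underside. Lies flat on the bench, knob up; belongs on tin_large, overhanging its rim by 6 mm all round. This point is on the knob's axis, 28 mm above the underside; z up.
- lid_medium_knob (a point): medium round steel lid: flat disc 97 mm in diameter, 6 mm thick, flat below; at its centre an upright black cylindrical knob, 24 mm in diameter, from 6 to 46 mm above the underside. Lies flat on the bench, knob up; belongs on tin_medium, overhanging its rim by 6 mm all round. This point is on the knob's axis, 28 mm above the underside; z up.
- lid_small_knob (a point): small round steel lid: flat disc 72 mm in diameter, 6 mm thick, flat below; at its centre an upright black cylindrical knob, 24 mm in diameter, from 6 to 46 mm above the underside. Lies flat on the bench, knob up; belongs on tin_small, overhanging its rim by 6 mm all round. This point is on the knob's axis, 28 mm above the underside; z up.
- lid_square_knob (a point): square steel lid: flat plate 92 x 92 mm, 6 mm thick, sides along its own x and y, flat below; at its centre an upright black bar grip, 44 mm long (along x), 14 mm thick (along y), from 6 to 46 mm above the underside. Lies flat on the bench, grip up; belongs on tin_square (any quarter turn fits), overhanging by 6 mm. This point is in the middle of the bar, 28 mm above the underside; z up.
- colour_bottle: bystander: small white bottle with a blue cap, 34 mm in diameter, 68 mm tall, loose, standing among the tins and lids. Origin at the centre of its underside, z up.
- sprinkle_jar: bystander: small amber glass jar with a white cap, 42 mm in diameter, 55 mm tall, loose, standing among the tins and lids. Origin at the centre of its underside, z up.
There are look-alikes about, which are no part of the job. Leave any yellow look-alike of the part that bears lid_square_knob alone.

How it is judged:
At the end, for the whole second after the job is handed in: Each lid lies flat (0.06 rad) and at rest on its own tin's rim (height within 4 mm), grip up, centred within 10 mm; the square lid's sides are within 0.2 rad of the square tin's (any quarter turn); all tins stand upright (0.06 rad) at rest on the bench (horizontal distance between lid_large_knob and tin_large below 0.01 m and z of lid_large_knob in the frame of tin_large between 0.089 and 0.097 m and angle between each of lid_large_knob, tin_large, lid_medium_knob, tin_medium, lid_small_knob, tin_small, lid_square_knob, tin_square's own z axis and vertical below 0.06 rad and height (world z) of each of tin_large, tin_medium, tin_small, tin_square below 0.006 m and linear speed of each of tin_large, tin_medium, tin_small, tin_square below 0.02 m/s and horizontal distance between lid_medium_knob and tin_medium below 0.01 m and z of lid_medium_knob in the frame of tin_medium between 0.084 and 0.092 m and horizontal distance between lid_small_knob and tin_small below 0.01 m and z of lid_small_knob in the frame of tin_small between 0.079 and 0.087 m and horizontal distance between lid_square_knob and tin_square below 0.01 m and z of lid_square_knob in the frame of tin_square between 0.084 and 0.092 m and (angle between the x axis of lid_square_knob and the x axis of tin_square, either way round below 0.2 rad or angle between the x axis of lid_square_knob and the y axis of tin_square, either way round below 0.2 rad)); the robot touches nothing.
It fails at once if the small white bottle is knocked over (angle between colour_bottle's own z axis and vertical above 0.6 rad).
It fails at once if the amber jar is knocked over (angle between sprinkle_jar's own z axis and vertical above 0.6 rad).
It also fails if it takes over 104 s, if anything falls off the work surface, if the arm or the gripper's body presses on something with over 40 N, if the wrist force passes 120 N, or if a joint passes its speed limit or range.

ROBOT

A 6-joint arm with a two-finger parallel gripper is mounted at the origin on the work surface. World frame = base frame: x ahead of the robot, y to its left, z up, the work surface at z = 0. Lengths are in m, angles in rad, forces in N, time in s.
With the tool pointing down it reaches from about 0.35 to 1 m from the base axis. Payload 7.1 kg.
Tool frame: the origin (TCP) lies between the finger pads; the fingertips stand 22 mm ahead of it and the grasp point (between the pads) lies 3 mm ahead of it; z points along the fingers, y is the line along which they close (so a half turn about z gives the same grasp; the last joint's range is limited). The gripper opens to 85 mm and grips with 20 to 120 N. Pads are 22 mm wide; open, the fingers measure 114 mm over their backs; the gripper's body (76 mm by 85 mm) begins 54 mm behind the grasp point. The pads swing forward as they close: fully open they stand 13 mm farther back than shut.
Start: joints at [-1.144, 0.423, 1.63, -0, 1.089, -0.019], TCP at [0.27, -0.564, 0.253] pointing down, gripper open.
Joint ranges: [-3, 3], [-0.9, 2.11], [0.09, 2.58], [-1.31, 4.45], [0.11, 2.69], [-2.54, 2.54]. Speed limits (rad/s): [2.39, 2.39, 3.01, 3.14, 3.14, 3.14].

INTERFACE

Orientations are given as a rotation vector (axis times angle).
In Python, from rig import manip gives the robot as it stands. The module is installed in compiled form; this text tells all that it offers. Calls block until the motion is done:
- manip.move_to(position, orientation): joint-space move of the TCP to a pose.
- manip.servo_line(position, orientation=None, rate=0.15): straight line of the TCP; orientation=None keeps the orientation; rate is the mean speed in m/s.
- manip.set_joints(angles): joint-space move.
- manip.command_gripper(opening, f_grip=None): finger opening in m; f_grip is the grip in N (None keeps the last); returns when the fingers have stopped.
- manip.hold(seconds).
- manip.solve_ik(position, orientation): joint angles nearest the present ones, or None.
- manip.camera(name): name is "scene" or "top" or "wrist"; returns a dict with "image" (384x512x3 uint8, red, green, blue), "fx", "fy", "cx", "cy" (pixels), "cam_to_world" (4x4, takes a point from camera to world coordinates); the wrist camera has in their place "mount" (4x4, takes a point from camera to tool coordinates, whose origin is the TCP and whose axes are the flange's). Camera axes: x right, y down, z forward; pixel columns grow to the right and rows downward; lengths in m; the calibration is good to about 2 mm. A picture is of the moment at which its call begins: read the wrist's pose just before it. There is no depth.
A pose or a line that the arm cannot do raises manip.IKError and nothing moves.
- manip.sign_off(): hands the job in; it is judged then, once.
Readings, each from a call of its own:
- manip.get_time(): time.
- manip.get_joint_positions(): joint angles.
- manip.get_joint_vel(): joint speeds.
- manip.get_tau(): joint torques, N m.
- manip.get_position(): TCP position.
- manip.get_ee_rot(): TCP orientation.
- manip.get_contact_force(): force on the tool from outside, world axes, zero at the start.
- manip.get_torque(): the same for the moment, N m.
- manip.get_width(): finger opening in m.
- manip.get_grip_force(): force on a finger pad.
Only numpy, scipy, OpenCV 4.12 (cv2) and the standard library are available. Lean on these libraries where they do the work, as an engineer would, in place of code of your own. Each camera call takes 0.05 s, during which the arm holds its last target. There are 200 camera calls.

## Working session

There is one attempt and no reset: what is moved stays moved. The work goes in short steps, each a Python script; the robot and the scene stay as the last script left them, time stands still between calls to the robot, and variables do not carry over. Pictures are saved under pics/ and viewed, at most 14 in all, crops included, and the job is handed in when it is done.

```bash
mkdir -p pics; python3 - <<'E'
from rig import manip
import cv2,numpy as np
for n in("top","scene"):
    c=manip.camera(n);print(n,c["fx"],c["fy"],c["cx"],c["cy"],np.round(c["cam_to_world"],4).tolist())
    cv2.imwrite(f"pics/{n}0.png",cv2.resize(c["image"][:,:,::-1],(800,600),interpolation=cv2.INTER_CUBIC))
    np.save(f"{n}.npy",c["image"])
print(manip.get_ee_rot(),manip.get_time())
E
```

```text
top 486.3783692149242 486.3783692149242 258.2451240567333 189.06507669598616 [[0.006, -0.997, 0.0771, 0.3649], [-0.9997, -0.0042, 0.0246, -0.0144], [-0.0242, -0.0772, -0.9967, 1.1731], [0.0, 0.0, 0.0, 1.0]]
scene 426.04455748177907 426.04455748177907 254.32776045464556 193.6911872888665 [[0.5373, 0.4625, -0.7053, 1.1767], [0.8433, -0.3063, 0.4416, -0.4398], [-0.0117, -0.832, -0.5546, 0.6408], [0.0, 0.0, 0.0, 1.0]]
[-3.06258198e+00 -6.94152829e-01  3.99899880e-04] 0.1
```

View pics/top0.png

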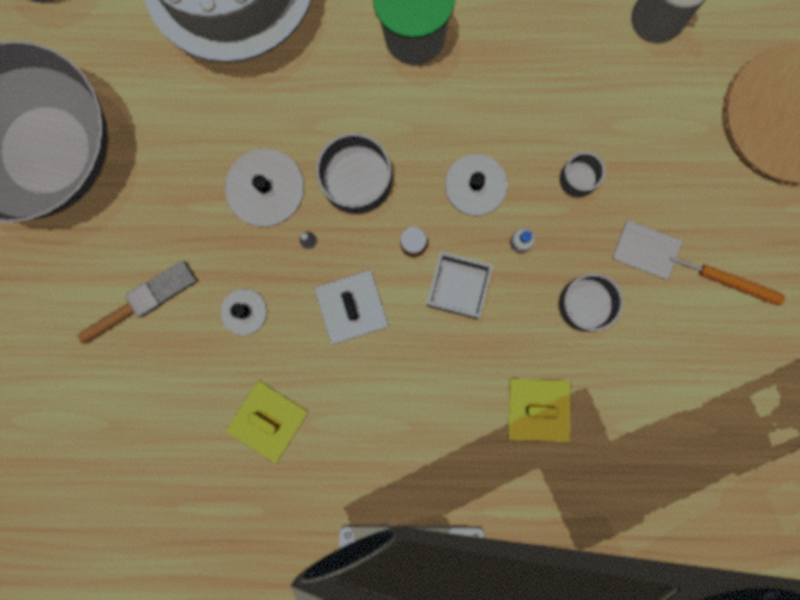

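View pics/scene0.png

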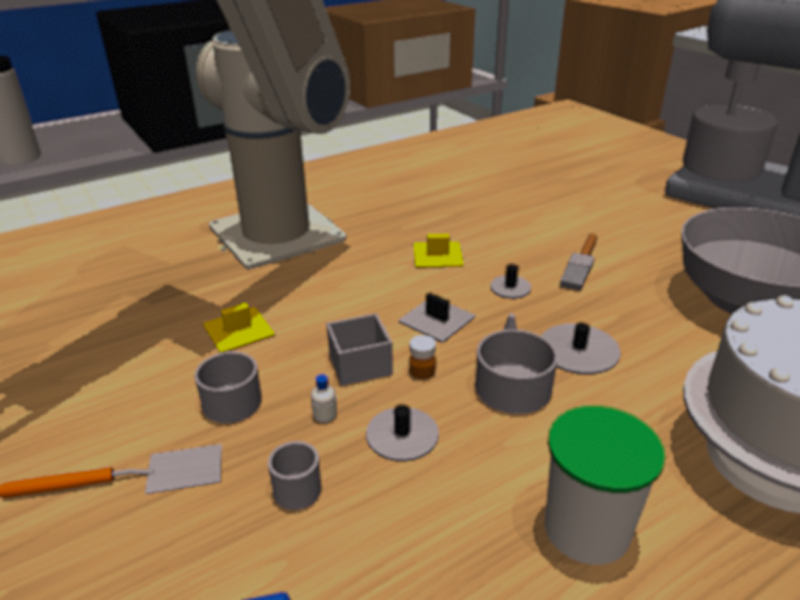

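```bash
python3 - <<'E'
import cv2,numpy as np
im=np.load("top.npy")[:,:,::-1]
cv2.imwrite("pics/cropL.png",cv2.resize(im[80:225,138:258],None,fx=4,fy=4,interpolation=cv2.INTER_CUBIC))
cv2.imwrite("pics/cropR.png",cv2.resize(im[80:225,258:408],None,fx=4,fy=4,interpolation=cv2.INTER_CUBIC))
E
```

```text
(no output)
```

View pics/cropL.png

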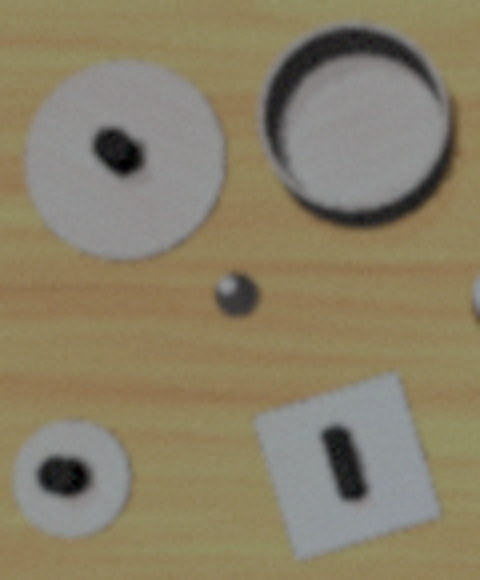

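View pics/cropR.png

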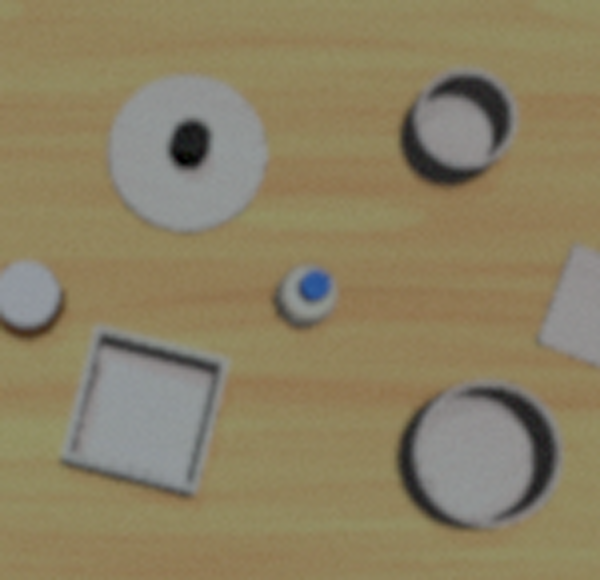

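```bash
cat >h.py <<'E'
from rig import manip
import numpy as np, cv2
from scipy.spatial.transform import Rotation as Ro
TOP=dict(f=486.3784,c=(258.2451,189.0651),T=np.array([[0.006,-0.997,0.0771,0.3649],[-0.9997,-0.0042,0.0246,-0.0144],[-0.0242,-0.0772,-0.9967,1.1731]]))
def back(px,z,f,c,T):
    d=T[:3,:3]@np.array([(px[0]-c[0])/f,(px[1]-c[1])/f,1]); o=T[:3,3]
    return (o+d*(z-o[2])/d[2])[:2]
def crop(p,x0,z): return back((x0+(p[0]+.5)/4-.5,80+(p[1]+.5)/4-.5),z,**TOP)
L=lambda p,z:crop(p,138,z); R=lambda p,z:crop(p,258,z)
lid=dict(large=L((125,159),.006),medium=R((188,153),.006),small=L((72,478),.006),square=L((348.5,465.5),.006))
tin=dict(large=L((355,118),.065),medium=R((486,454),.06),small=R((464,121),.055),square=R((146,410),.06))
H=dict(large=.065,medium=.06,small=.055,square=.06)
ang=lambda a,b:np.arctan2(*(b-a)[::-1])
lidang=ang(L((348.5-14,465.5-0),.006),L((348.5-14,465.5-0),.006)) if 0 else ang((L((398,373),.006)+L((255,415),.006))/2,(L((441,516),.006)+L((300,558),.006))/2) # along bar
tinang=ang((R((98,328),.06)+R((228,360),.06))/2,(R((65,460),.06)+R((195,492),.06))/2)
def ori(yaw):
    c,s=np.cos(yaw),np.sin(yaw)
    return Ro.from_matrix([[c,s,0],[s,-c,0],[0,0,-1]]).as_rotvec()
def wrist():
    p,r=np.array(manip.get_position()),Ro.from_rotvec(manip.get_ee_rot()).as_matrix()
    c=manip.camera("wrist"); T=np.eye(4);T[:3,:3]=r;T[:3,3]=p; T=T@c["mount"]
    return c["image"][:,:,::-1].copy(),dict(f=c["fx"],c=(c["cx"],c["cy"]),T=T)
def proj(P,f,c,T):
    q=T[:3,:3].T@(np.asarray(P)-T[:3,3]); return f*q[0]/q[2]+c[0],f*q[1]/q[2]+c[1]
def outline(im,K,s,c,z,dims,a=None,col=(0,0,255)):
    if a is None: pts=[(c[0]+dims/2*np.cos(t),c[1]+dims/2*np.sin(t),z) for t in np.linspace(0,6.283,60)]
    else: pts=[(c[0]+dims*.7071*np.cos(a+t),c[1]+dims*.7071*np.sin(a+t),z) for t in np.pi/4*np.array([1,3,5,7])]
    P=np.array([proj(p,**K) for p in pts])*s; cv2.polylines(im,[P.astype(np.int32)],True,col,1)
def overlay(im,K,s):
    im=cv2.resize(im,None,fx=s,fy=s,interpolation=cv2.INTER_CUBIC)
    for n,d,e in(("large",.124,.112),("medium",.097,.085),("small",.072,.06),("square",.092,.08)):
        outline(im,K,s,lid[n],.006,d,lidang if n=="square" else None)
        outline(im,K,s,tin[n],H[n],e,tinang if n=="square" else None,(255,0,0))
    return im
E
python3 - <<'E'
from h import *
print(lid,tin,lidang,tinang)
c=np.mean(list(lid.values())+list(tin.values()),0);print(c,manip.solve_ik([*c,.45],ori(np.pi/2)))
manip.move_to([c[0]-.03,c[1],.45],ori(np.pi/2))
im,K=wrist();np.save("w.npy",im);print(K["T"].round(3).tolist(),manip.get_time())
cv2.imwrite("pics/w1.png",overlay(im,K,1.5625))
E
```

```text
{'large': array([0.62521754, 0.23407197]), 'medium': array([ 0.62911213, -0.09724877]), 'small': array([0.42978069, 0.26226357]), 'square': array([0.43809325, 0.09501354])} {'large': array([0.63624607, 0.08801079]), 'medium': array([ 0.44285461, -0.26277888]), 'small': array([ 0.63695067, -0.25371296]), 'square': array([ 0.46731574, -0.06918258])} -2.83225699930891 2.8985101694312876
[ 5.38196338e-01 -4.45415975e-04] [-2.29402929e-02  1.21236496e-01  1.58521741e+00 -4.44089210e-16
  1.43513875e+00 -2.29402929e-02]
[[1.0, 0.0, -0.002, 0.509], [-0.0, -0.946, -0.324, 0.083], [-0.002, 0.324, -0.946, 0.569], [0.0, 0.0, 0.0, 1.0]] 2.4417
```

View pics/w1.png

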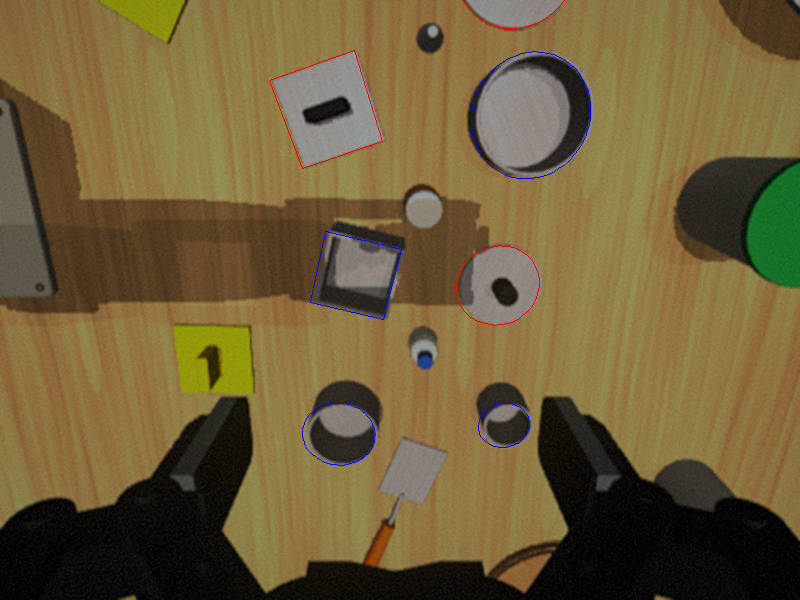

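```bash
cat >>h.py <<'E'
def job(n,y1=np.pi/2,y2=np.pi/2,up=.2):
    a,b=lid[n],tin[n]; t=H[n]+.033
    manip.move_to([*a,.14],ori(y1)); manip.command_gripper(.05)
    manip.servo_line([*a,.033],rate=.12); manip.command_gripper(0,60)
    w0=manip.get_width(); manip.servo_line([*a,up],rate=.2)
    manip.move_to([*b,up],ori(y2)); manip.servo_line([*b,t+.015],rate=.2); manip.servo_line([*b,t+.001],rate=.03)
    w1=manip.get_width(); f=manip.get_contact_force(); manip.command_gripper(.05)
    manip.servo_line([*b,up],rate=.2)
    print(n,w0,w1,np.round(f,1),manip.get_time())
E
python3 - <<'E'
from h import *
job("square",.309,-.243)
c=manip.camera("top")["image"][:,:,::-1]
im,K=wrist()
cv2.imwrite("pics/s1.png",np.hstack([cv2.resize(c[80:225,258:408],None,fx=2.7,fy=2.7,interpolation=cv2.INTER_CUBIC),overlay(im,K,.76)])[:, :800] if 0 else overlay(im,K,1.5625))
E
```

```text
square 0.013224366900389879 0.013507224566934024 [-0.1  0.9 -1.6] 9.7083
```

View pics/s1.png

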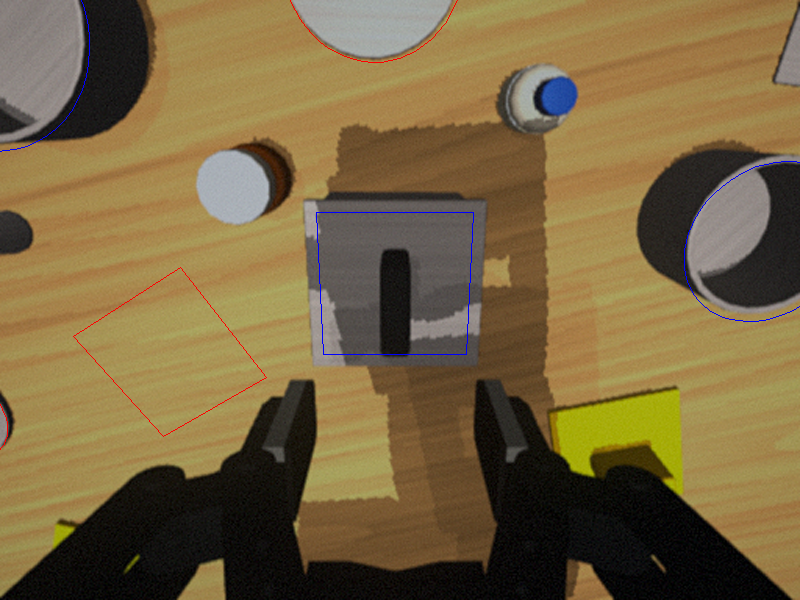

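```bash
python3 - <<'E'
from h import *
P=[]
for n in("medium","small","large"):
    manip.move_to([*tin[n],.22],ori(np.pi/2)); im,K=wrist(); np.save(f"w_{n}.npy",im); np.save(f"T_{n}.npy",K["T"]);print(K["f"],K["c"],proj([*tin[n],H[n]],**K))
    P.append(overlay(im,K,2)[100:680,:][:, 380:645] if 0 else cv2.resize(overlay(im,K,2)[120:620,270:770],(400,400)))
cv2.imwrite("pics/t.png",np.vstack([np.hstack(P[:2]),np.hstack([P[2],P[2]])])[:600] if 0 else cv2.resize(np.hstack(P),(798,266)))
for n,p in zip("msl",P): cv2.imwrite(f"pics/t_{n}.png",p)
cv2.imwrite("pics/t2.png",np.hstack(P[:2]))
print(manip.get_time())
E
```

```text
323.46072448598255 (252.528947226752, 190.02963823207645) (np.float64(252.06348243250773), np.float64(178.20827064712896))
323.46072448598255 (252.528947226752, 190.02963823207645) (np.float64(253.67844687884215), np.float64(176.77396837003354))
323.46072448598255 (252.528947226752, 190.02963823207645) (np.float64(251.53730566661457), np.float64(178.05297715815587))
13.95
```

View pics/t2.png

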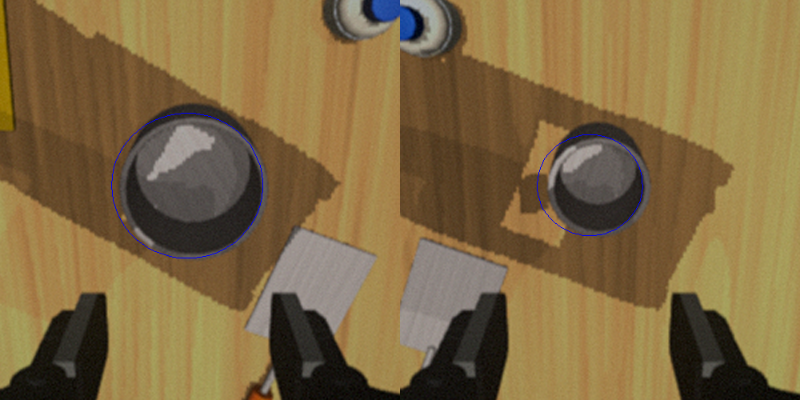

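View pics/t_l.png

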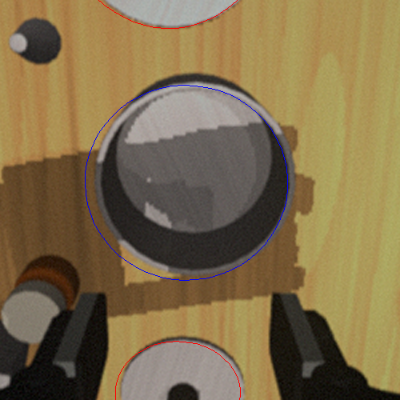

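```bash
python3 - <<'E'
from h import *
tin["large"]+=[.003,.0015];tin["medium"]+=[.003,0];tin["small"]+=[.0035,0]
for n in("large","medium","small"): job(n)
P=[]
for n in("small","medium","large","square"):
    manip.move_to([*tin[n],.24],ori(np.pi/2)); im,K=wrist()
    a=cv2.resize(im,None,fx=2,fy=2)
    outline(a,K,2,tin[n],H[n]+.006,dict(large=.124,medium=.097,small=.072,square=.092)[n],tinang if n=="square" else None)
    P.append(cv2.resize(a[120:620,270:770],(300,300)))
cv2.imwrite("pics/f.png",np.vstack([np.hstack(P[:2]),np.hstack(P[2:])]))
c=manip.camera("scene")["image"][:,:,::-1];cv2.imwrite("pics/fs.png",cv2.resize(c[130:340,100:440],None,fx=2.3,fy=2.3,interpolation=cv2.INTER_CUBIC))
print(manip.get_time())
E
```

```text
large 0.0223896159081618 0.022423085932429643 [-1.6  0.2  3.1] 20.1333
medium 0.022793586799309366 0.022535080544208923 [-0.4  1.7  1.6] 26.8083
small 0.022613586363648245 0.022341790317899533 [-0.3 -0.1  0.3] 35.6667
39.425
```

View pics/f.png

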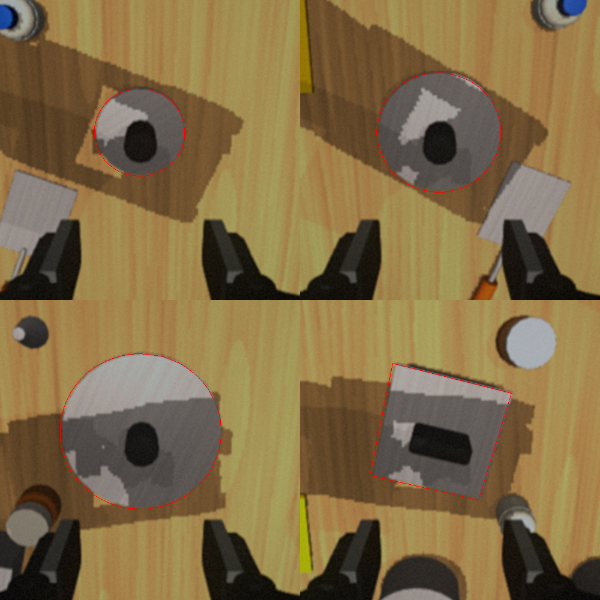

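View pics/fs.png

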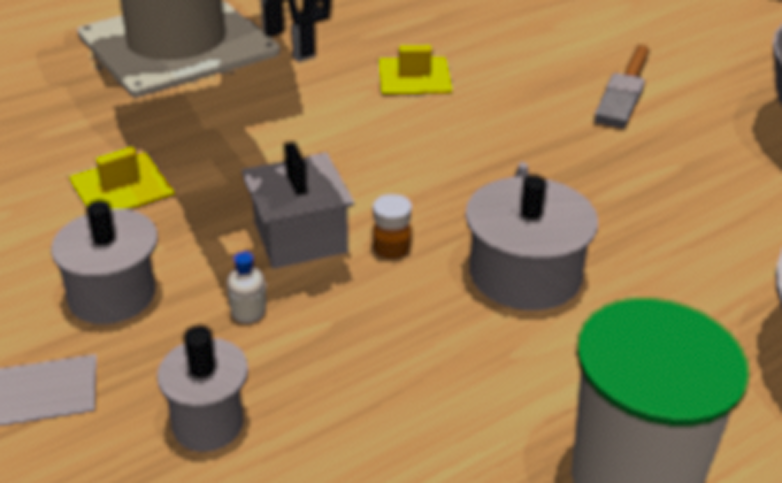

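The wrist views show all four lids flat and on their predicted outlines. The scene view shows an overhang on each tin, an offset of about 3 mm or less on the round ones, and the bottle and jar standing. I'm handing in.

```bash
python3 -c "
from rig import manip
print(manip.sign_off())"
```

```text
the job is handed in; nothing more can be done
None
```

I set all four steel lids on their matching tins and handed the job in at about 39 s; the final pictures show them flat and centred, the square lid lined up, and the bottle and jar upright, but the hand-in call returned no verdict.

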